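# Size a press plunger on the hole gauge

### The job

Find the size of the pellet-press plunger in the single holder: step its shank down the holes of the gauge plate until, having gone right through one, it is refused by the next smaller under a light push; then go back and leave it fully home, collar flat on the plate, in the last hole that it passed, and let go. Never press it hard against the plate, and leave the two plungers in the rack, the jar and the slide box alone.

Things in the scene. Friction and masses are not known exactly. Their poses are not given: they have to be found in the camera images.
- plunger_a_handle (a point): Plunger a: the middle of its upright black round handle, 20 mm across and 46 mm tall, alike on all three plungers; below the handle is a steel collar 30 mm across and 5 mm thick. This point is on the axis, 23 mm above the collar's upper face, 28 mm above its underside and 73 mm above the shank's end; z points up along the plunger.
- plunger_a_tip (a point): Plunger a: centre of the lower end of its bare steel shank, which is 45 mm long below the collar, with a 0.8 mm chamfer at the end. Of the three plungers one has an 18 mm shank, one 15 mm and one 12 mm; which letter has which is not told.
- plunger_a: Press plunger a as a whole, 0.08 to 0.17 kg; origin at the lower end of its shank, z up. At the start one of the three hangs by its collar in the single holder and two hang in the rack, in any order: the one at the holder is to be sized.
- plunger_b_handle (a point): Plunger b: the middle of its upright black round handle, 20 mm across and 46 mm tall, alike on all three plungers; below the handle is a steel collar 30 mm across and 5 mm thick. This point is on the axis, 23 mm above the collar's upper face, 28 mm above its underside and 73 mm above the shank's end; z points up along the plunger.
- plunger_b_tip (a point): Plunger b: centre of the lower end of its bare steel shank, which is 45 mm long below the collar, with a 0.8 mm chamfer at the end. Of the three plungers one has an 18 mm shank, one 15 mm and one 12 mm; which letter has which is not told.
- plunger_b: Press plunger b as a whole, 0.08 to 0.17 kg; origin at the lower end of its shank, z up. At the start one of the three hangs by its collar in the single holder and two hang in the rack, in any order: the one at the holder is to be sized.
- plunger_c_handle (a point): Plunger c: the middle of its upright black round handle, 20 mm across and 46 mm tall, alike on all three plungers; below the handle is a steel collar 30 mm across and 5 mm thick. This point is on the axis, 23 mm above the collar's upper face, 28 mm above its underside and 73 mm above the shank's end; z points up along the plunger.
- plunger_c_tip (a point): Plunger c: centre of the lower end of its bare steel shank, which is 45 mm long below the collar, with a 0.8 mm chamfer at the end. Of the three plungers one has an 18 mm shank, one 15 mm and one 12 mm; which letter has which is not told.
- plunger_c: Press plunger c as a whole, 0.08 to 0.17 kg; origin at the lower end of its shank, z up. At the start one of the three hangs by its collar in the single holder and two hang in the rack, in any order: the one at the holder is to be sized.
- gauge: Aluminium hole-gauge plate, 60 mm by 190 mm and 12 mm thick, fixed level on two end feet; its upper face is 55 mm above the table, 40 mm of free space below the plate. Four round through holes in one row along its long (y) axis, 44 mm apart. Origin on the table under the plate's centre. Rigid: a shank that is too thick stops dead on the hole's rim.
- gauge_hole0 (a point): Centre of the 19 mm hole's mouth, level with the gauge's upper face (widest, towards +y of the plate, 66 mm from its centre; takes the 18 mm shank).
- gauge_hole1 (a point): Centre of the 16 mm hole's mouth, level with the gauge's upper face (second, 22 mm to +y; takes the 15 mm shank).
- gauge_hole2 (a point): Centre of the 13 mm hole's mouth, level with the gauge's upper face (third, 22 mm to -y; takes the 12 mm shank).
- gauge_hole3 (a point): Centre of the 10 mm hole's mouth, level with the gauge's upper face (narrowest, 66 mm to -y; takes none of the shanks).
- holder_mouth (a point): Centre of the mouth of the single holder, a fixed white plastic block 56 mm square and 55 mm tall with one 20.5 mm hole right through; the plunger to be sized hangs loosely in it, its collar on the block's top, its shank end 10 mm above the table and its handle point 83 mm above the table.
- rack: Fixed white plastic block 56 mm by 116 mm and 55 mm tall with two 20.5 mm holes, 60 mm apart along its long (y) axis, in which the other two plungers hang. Origin on the table under its centre.
- vial: Bystander: small capped glass jar 28 mm across, 55 mm tall; origin at the centre of its underside.
- slide_box: Bystander: grey plastic box for glass slides, 35 by 80 by 28 mm; origin at the centre of its underside.
Things that resemble listed ones, but are neither listed nor needed, are in the scene too. What is shaped like the plunger_c but blue is not meant.

How it is judged:
On the way, in this order (a step that is already met when the one before it is completed fails the run):
1. the plunger's shank passes through the tightest gauge hole that takes it (its end at least 10 mm below the plate's upper face) (((horizontal distance between plunger_a_tip and gauge_hole0 below 0.003 m and height (world z) of plunger_a_tip below 0.045 m and (horizontal distance between plunger_b_handle and rack below 0.05 m and angle between plunger_b_handle's own z axis and vertical below 0.3 rad and height (world z) of plunger_b_tip below 0.018 m) and (horizontal distance between plunger_c_handle and rack below 0.05 m and angle between plunger_c_handle's own z axis and vertical below 0.3 rad and height (world z) of plunger_c_tip below 0.018 m)) or (horizontal distance between plunger_b_tip and gauge_hole1 below 0.003 m and height (world z) of plunger_b_tip below 0.045 m and (horizontal distance between plunger_a_handle and rack below 0.05 m and angle between plunger_a_handle's own z axis and vertical below 0.3 rad and height (world z) of plunger_a_tip below 0.018 m) and (horizontal distance between plunger_c_handle and rack below 0.05 m and angle between plunger_c_handle's own z axis and vertical below 0.3 rad and height (world z) of plunger_c_tip below 0.018 m)) or (horizontal distance between plunger_c_tip and gauge_hole2 below 0.003 m and height (world z) of plunger_c_tip below 0.045 m and (horizontal distance between plunger_a_handle and rack below 0.05 m and angle between plunger_a_handle's own z axis and vertical below 0.3 rad and height (world z) of plunger_a_tip below 0.018 m) and (horizontal distance between plunger_b_handle and rack below 0.05 m and angle between plunger_b_handle's own z axis and vertical below 0.3 rad and height (world z) of plunger_b_tip below 0.018 m)))), for 0.04 s.
2. it is then tried in the next smaller hole, which refuses it: its end stands on that hole's mouth, within 4 mm of the centre, and presses with more than 2 N (((horizontal distance between plunger_a_tip and gauge_hole1 below 0.004 m and height (world z) of plunger_a_tip above 0.05 m and contact force between plunger_a and gauge above 2 N and (horizontal distance between plunger_b_handle and rack below 0.05 m and angle between plunger_b_handle's own z axis and vertical below 0.3 rad and height (world z) of plunger_b_tip below 0.018 m) and (horizontal distance between plunger_c_handle and rack below 0.05 m and angle between plunger_c_handle's own z axis and vertical below 0.3 rad and height (world z) of plunger_c_tip below 0.018 m)) or (horizontal distance between plunger_b_tip and gauge_hole2 below 0.004 m and height (world z) of plunger_b_tip above 0.05 m and contact force between plunger_b and gauge above 2 N and (horizontal distance between plunger_a_handle and rack below 0.05 m and angle between plunger_a_handle's own z axis and vertical below 0.3 rad and height (world z) of plunger_a_tip below 0.018 m) and (horizontal distance between plunger_c_handle and rack below 0.05 m and angle between plunger_c_handle's own z axis and vertical below 0.3 rad and height (world z) of plunger_c_tip below 0.018 m)) or (horizontal distance between plunger_c_tip and gauge_hole3 below 0.004 m and height (world z) of plunger_c_tip above 0.05 m and contact force between plunger_c and gauge above 2 N and (horizontal distance between plunger_a_handle and rack below 0.05 m and angle between plunger_a_handle's own z axis and vertical below 0.3 rad and height (world z) of plunger_a_tip below 0.018 m) and (horizontal distance between plunger_b_handle and rack below 0.05 m and angle between plunger_b_handle's own z axis and vertical below 0.3 rad and height (world z) of plunger_b_tip below 0.018 m)))), for 0.06 s.
At the end, for the whole second after the job is handed in: The plunger from the holder hangs at rest and released in the smallest gauge hole that takes it: shank end within 3 mm of the hole's centre line, collar on the plate to within 2.5 mm, upright within 0.08 rad; the other two plungers still hang in the rack (((horizontal distance between plunger_a_tip and gauge_hole0 below 0.003 m and height (world z) of plunger_a_tip between 0.007 and 0.0125 m and angle between plunger_a_handle's own z axis and vertical below 0.08 rad and linear speed of plunger_a below 0.02 m/s and (horizontal distance between plunger_b_handle and rack below 0.05 m and angle between plunger_b_handle's own z axis and vertical below 0.3 rad and height (world z) of plunger_b_tip below 0.018 m) and (horizontal distance between plunger_c_handle and rack below 0.05 m and angle between plunger_c_handle's own z axis and vertical below 0.3 rad and height (world z) of plunger_c_tip below 0.018 m)) or (horizontal distance between plunger_b_tip and gauge_hole1 below 0.003 m and height (world z) of plunger_b_tip between 0.007 and 0.0125 m and angle between plunger_b_handle's own z axis and vertical below 0.08 rad and linear speed of plunger_b below 0.02 m/s and (horizontal distance between plunger_a_handle and rack below 0.05 m and angle between plunger_a_handle's own z axis and vertical below 0.3 rad and height (world z) of plunger_a_tip below 0.018 m) and (horizontal distance between plunger_c_handle and rack below 0.05 m and angle between plunger_c_handle's own z axis and vertical below 0.3 rad and height (world z) of plunger_c_tip below 0.018 m)) or (horizontal distance between plunger_c_tip and gauge_hole2 below 0.003 m and height (world z) of plunger_c_tip between 0.007 and 0.0125 m and angle between plunger_c_handle's own z axis and vertical below 0.08 rad and linear speed of plunger_c below 0.02 m/s and (horizontal distance between plunger_a_handle and rack below 0.05 m and angle between plunger_a_handle's own z axis and vertical below 0.3 rad and height (world z) of plunger_a_tip below 0.018 m) and (horizontal distance between plunger_b_handle and rack below 0.05 m and angle between plunger_b_handle's own z axis and vertical below 0.3 rad and height (world z) of plunger_b_tip below 0.018 m)))); the robot touches nothing.
It fails at once if a plunger presses on the gauge with more than 30 N (contact force between any of plunger_a, plunger_b, plunger_c and gauge above 30 N).
It fails at once if a plunger in the rack is lifted, tipped or knocked out (not (((horizontal distance between plunger_b_handle and rack below 0.05 m and angle between plunger_b_handle's own z axis and vertical below 0.3 rad and height (world z) of plunger_b_tip below 0.018 m) and (horizontal distance between plunger_c_handle and rack below 0.05 m and angle between plunger_c_handle's own z axis and vertical below 0.3 rad and height (world z) of plunger_c_tip below 0.018 m)) or ((horizontal distance between plunger_a_handle and rack below 0.05 m and angle between plunger_a_handle's own z axis and vertical below 0.3 rad and height (world z) of plunger_a_tip below 0.018 m) and (horizontal distance between plunger_c_handle and rack below 0.05 m and angle between plunger_c_handle's own z axis and vertical below 0.3 rad and height (world z) of plunger_c_tip below 0.018 m)) or ((horizontal distance between plunger_a_handle and rack below 0.05 m and angle between plunger_a_handle's own z axis and vertical below 0.3 rad and height (world z) of plunger_a_tip below 0.018 m) and (horizontal distance between plunger_b_handle and rack below 0.05 m and angle between plunger_b_handle's own z axis and vertical below 0.3 rad and height (world z) of plunger_b_tip below 0.018 m)))).
It fails at once if the jar or the slide box is moved more than 15 mm (distance of any of vial, slide_box from where it was at the start of the episode above 0.015 m).
It also fails if it takes over 72 s, if anything falls off the work surface, if the arm or the gripper's body presses on something with over 40 N, if the wrist force passes 120 N, or if a joint passes its speed limit or range.

### The arm

A 6-joint arm with a two-finger parallel gripper is mounted at the origin on the work surface. World frame = base frame: x ahead of the robot, y to its left, z up, the work surface at z = 0. Lengths are in m, angles in rad, forces in N, time in s.
With the tool pointing down it reaches from about 0.225 to 0.875 m from the base axis. Payload 3.4 kg.
Tool frame: the origin (TCP) lies at the very end of the fingers, on their centre line; the grasp point (between the pads) lies 19 mm behind it; z points along the fingers, y is the direction in which the jaws open and shut (so a half turn about z gives the same grasp; the last joint's range is limited). The gripper opens to 85 mm and grips with 20 to 120 N. Pads are 22 mm wide; open, the fingers measure 114 mm over their backs; the gripper's body (76 mm by 85 mm) begins 54 mm behind the grasp point. The pads swing forward as they close: fully open they stand 13 mm farther back than shut.
Start: joints at [1.156, 0.276, 1.505, -0, 1.361, -0.121], TCP at [0.167, 0.55, 0.231] pointing down, gripper open.
Joint ranges: [-2.89, 2.89], [-0.75, 2.08], [0.22, 2.7], [-1.18, 4.32], [0.11, 2.71], [-2.7, 2.7]. Speed limits (rad/s): [2.57, 2.57, 3.14, 3.14, 3.14, 3.14].

### API

Orientations are given as a unit quaternion [w, x, y, z].
In Python, from rig import get_state, get_image, calibration, sign_off gives the robot as it stands. The module is installed in compiled form; this text tells all that it offers.
- The arm moves only by the tool drive_tool, never from a script. Its argument "targets" is one flat list of numbers, 7 for each row, row after row: the turn, a rotation vector about the tool's x, y, z in degrees, then the shift along the tool's x, y, z in mm, then the opening, from 0 (shut) to 1 (fully open). In form: [wx, wy, wz, tx, ty, tz, fingers, wx, wy, wz, tx, ty, tz, fingers, ...]. A call has 1 to 12 rows; each row shifts and turns the commanded pose from where the row before left it, along the tool's axes as they then stand; what a row does not reach is not made up. A row lasts 1/8 s, in which the tool goes at most 62.5 mm and 10.7 degrees, less where a joint would pass 70% of its speed; a pose out of reach is approached as far as the arm can. A call is refused whole if a number of a shift passes 62.5 or a number of a turn 10.7, either way. A call with a gripper value outside its range is refused whole. The fingers move at their own pace and stop on an object; "grip_force" is the grip in N (left out, the last holds). Time passes only in rows, so rows that do not move let the fingers close. It gives the time, the measured TCP pose, the force and the opening at its end, in the units of the state.
- get_state(): the state, without advancing time (a new reading comes with each control period).
- get_image(name): name is "side" or "top"; returns the picture (384x512x3 uint8, red, green, blue); there is no depth.
- calibration(name): a dict with "mtx" (3x3 intrinsics, pixels), "world_to_cam" (4x4, takes a point from world to camera coordinates). Camera axes: x right, y down, z forward; pixel columns grow to the right and rows downward; lengths in m; the calibration is good to about 2 mm. A picture is of the moment at which its call begins. calibration takes no time and is no camera call.
- sign_off(): hands the job in, once; it reports no verdict.
The state is a dict: "clock": time; "qpos": joint angles; "qd": joint speeds; "effort": joint torques, N m; "position": TCP position; "ee_rot": TCP orientation; "contact_force": force on the tool from outside, world axes, zero at the start; "moment": the same for the moment, N m; "width": finger opening in m.
Only numpy, scipy, OpenCV 4.12 (cv2) and the standard library are available. Lean on these libraries where they do the work, as an engineer would, in place of code of your own. Each camera call takes 0.05 s, during which the arm holds its last target.

## Working session

There is one attempt and no reset: what is moved stays moved. The work goes in short steps, Python scripts to look and compute and a tool call to move; the robot and the scene stay as the last step left them, time stands still between calls to the robot, and variables do not carry over. Pictures are saved under pics/ and viewed, and the job is handed in when it is done.

Besides the shell and the picture viewer there is one more tool, called after "Emit:" by a JSON object that holds its "api" and its "payload", one argument or row to a line. drive_tool: Moves the arm, as the interface text tells. Its arguments: {"type":"object","properties":{"targets":{"type":"array"},"grip_force":{"type":"number"}},"required":["targets"]}

```bash
mkdir -p pics; cat > h.py <<'E'
import numpy as np, cv2
from rig import get_state,get_image,calibration
def save(name,fn,crop=None,s=1):
    im=get_image(name); cv2.imwrite('pics/raw_'+fn,im[:,:,::-1])
    sub(im,fn,crop,s); return im
def sub(im,fn,crop=None,s=1):
    if crop: im=im[crop[1]:crop[3],crop[0]:crop[2]]
    cv2.imwrite('pics/'+fn,cv2.resize(im[:,:,::-1],None,fx=s,fy=s,interpolation=cv2.INTER_CUBIC))
def ray(name,u,v):
    c=calibration(name);K=np.array(c['mtx']);T=np.array(c['world_to_cam'])
    R=T[:3,:3];o=-R.T@T[:3,3];d=R.T@np.linalg.inv(K)@np.array([u,v,1.]);return o,d
def atz(name,u,v,z):
    o,d=ray(name,u,v);return o+d*(z-o[2])/d[2]
def proj(name,p):
    c=calibration(name);K=np.array(c['mtx']);T=np.array(c['world_to_cam'])
    q=K@(T[:3,:3]@np.array(p)+T[:3,3]);return q[:2]/q[2]
E
python3 - <<'E'
from h import *
save('top','t0.png',None,1.5);save('side','s0.png',None,1.5)
for n in('top','side'):print(calibration(n))
print(get_state())
E
```

```text
{'mtx': array([[358.14534112,   0.        , 254.60840811],
       [  0.        , 358.14534112, 196.17319201],
       [  0.        ,   0.        ,   1.        ]]), 'world_to_cam': array([[-0.01122588, -0.9994137 ,  0.03234568,  0.0142215 ],
       [-0.99374782,  0.00755707, -0.11139193,  0.56944358],
       [ 0.11108218, -0.03339392, -0.99325002,  0.67867966],
       [ 0.        ,  0.        ,  0.        ,  1.        ]])}
{'mtx': array([[439.55964839,   0.        , 257.77436903],
       [  0.        , 439.55964839, 192.40179873],
       [  0.        ,   0.        ,   1.        ]]), 'world_to_cam': array([[-0.97170256, -0.23499677, -0.0238882 ,  0.58966899],
       [-0.12849527,  0.61074773, -0.78132975,  0.11522789],
       [ 0.19819964, -0.7561506 , -0.62366111,  0.90612909],
       [ 0.        ,  0.        ,  0.        ,  1.        ]])}
{'clock': 0.1, 'qpos': array([ 1.15599964e+00,  2.76518093e-01,  1.50601017e+00,  2.90638274e-05,
        1.36064573e+00, -1.21029559e-01]), 'qd': array([-5.81124947e-04, -2.53374290e-03, -3.20897900e-03,  7.57197238e-04,
        3.95972877e-04,  1.67876827e-05]), 'effort': array([ 1.95948181e-03, -4.17700231e+01, -2.46404529e+01, -2.99289795e-04,
        5.88633251e-03,  1.83324835e-05]), 'position': array([0.16632475, 0.54994631, 0.23053252]), 'ee_rot': array([-2.23009332e-04,  1.46358933e-01,  9.89231235e-01, -7.58703848e-04]), 'contact_force': array([ 0.33589466, -0.65589989, -0.01922118]), 'moment': array([ 0.00032461,  0.01645243, -0.00559542]), 'width': 0.08502145342114248}
```

View pics/t0.png

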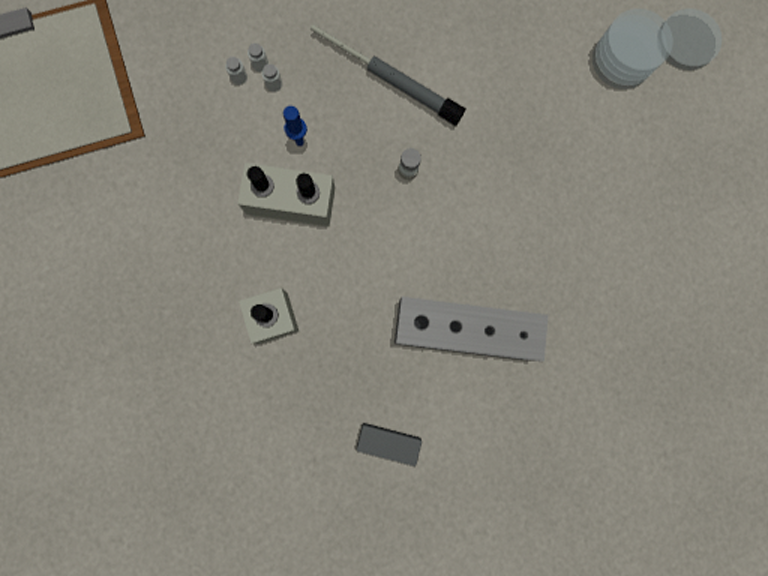

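View pics/s0.png

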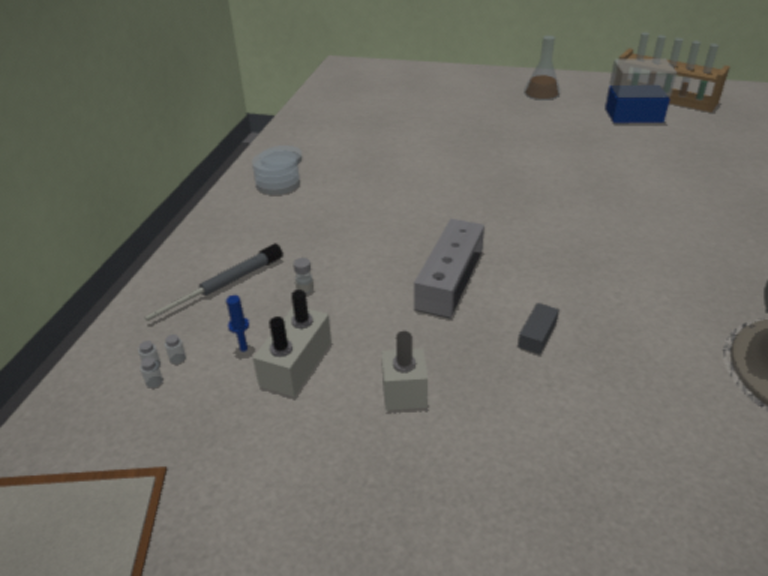

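Candidates (top picture ÷1.5): the black plunger in the single holder (176,208), two in the rack (172,120) and (203,124), and a blue look-alike (196,84). I want the one in the single holder. Next, a close crop to check.

```bash
python3 - <<'E'
from h import *
t=cv2.imread('pics/raw_t0.png')[:,:,::-1];s=cv2.imread('pics/raw_s0.png')[:,:,::-1]
sub(t,'t_h.png',(150,185,210,235),10);sub(t,'t_g.png',(255,190,375,250),6.6);sub(s,'s_h.png',(245,210,295,280),8);sub(s,'s_g.png',(270,140,330,215),8)
E
```

```text
(no output)
```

View pics/t_h.png

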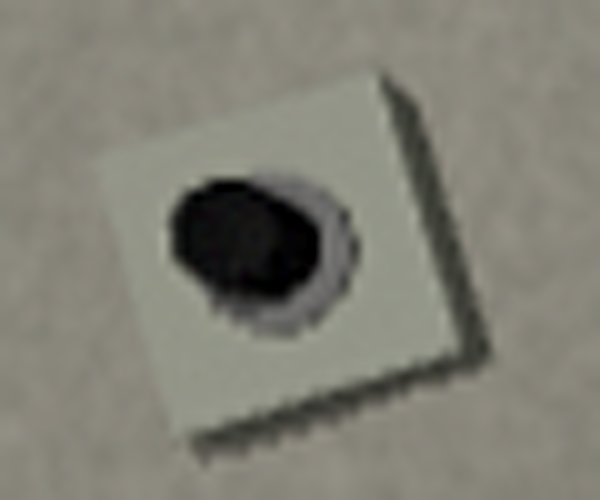

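View pics/t_g.png

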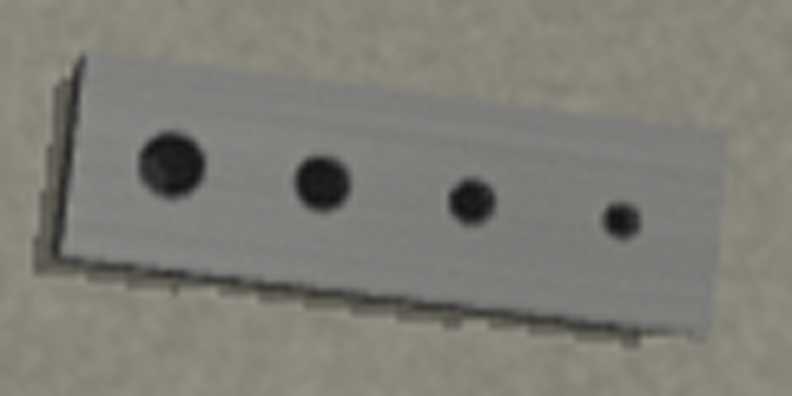

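View pics/s_h.png

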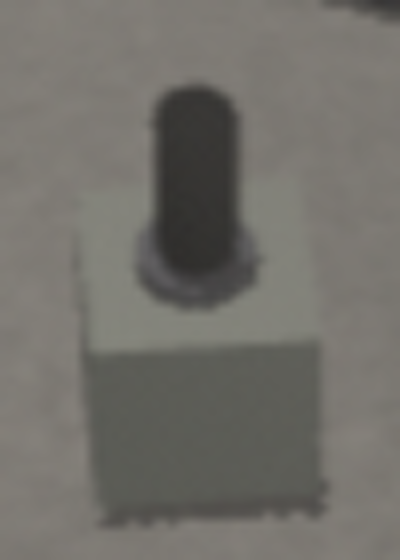

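View pics/s_g.png

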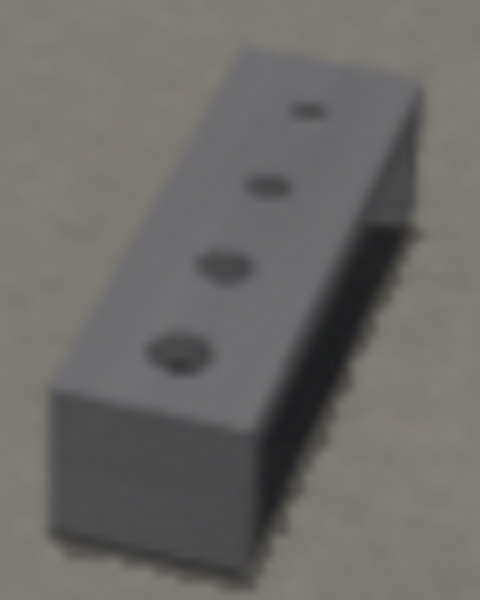

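The close crops confirm the black-handled plunger in the single holder: top-view collar at about (177,210), handle top at (173,209). The gauge holes run left to right, largest first, from (281,215) to (349,223).

```bash
python3 - <<'E'
from h import *
def px(x,y,s,cx,cy):return cx+(x+.5)/s-.5,cy+(y+.5)/s-.5
T=[px(x,y,6.6,255,190) for x,y in[(172,165),(322,183),(472,201),(621,220)]]
S=[px(x,y,8,270,140) for x,y in[(180,354),(225,267),(268,187),(309,110)]]
A=np.array([atz('top',*p,.055) for p in T]);B=np.array([atz('side',*p,.055) for p in S])
print(A,'\n',B)
for P in(A,B):print(np.linalg.norm(np.diff(P,axis=0),axis=1),(P[0]-P[3])[:2], np.degrees(np.arctan2(-(P[0]-P[3])[0],(P[0]-P[3])[1])))
for p,z in[((233,241),.106),((270,252),.06)]:print(atz('top',*px(*p,10,150,185),z))
C=[atz('top',*px(*p,10,150,185),.055) for p in[(100,157),(380,72),(455,355),(188,438)]];print(np.array(C),np.mean(C,0))
# side: handle top ~(197,103) ; collar center
for p,z in[((197,108),.106),((198,258),.06)]:print(atz('side',*px(*p,8,245,210),z))
# rack extents, jar, box
for n,u,v,z in[('jar',410/1.5,156/1.5,.055),('box',391/1.5,440/1.5,.028),('r1',259/1.5,175/1.5,.106),('r2',305/1.5,181/1.5,.106)]:print(n,atz('top',u,v,z))
from scipy.spatial.transform import Rotation as R
q=get_state()['ee_rot'];print(R.from_quat([q[1],q[2],q[3],q[0]]).as_matrix())
E
```

```text
[[ 0.53117229 -0.03972256  0.055     ]
 [ 0.52554795 -0.08322728  0.055     ]
 [ 0.51990999 -0.12683739  0.055     ]
 [ 0.51397141 -0.17024826  0.055     ]] 
 [[ 0.5339211  -0.03817693  0.055     ]
 [ 0.52835096 -0.08246996  0.055     ]
 [ 0.52242132 -0.12589072  0.055     ]
 [ 0.51648104 -0.17023376  0.055     ]]
[0.04386677 0.04397305 0.04381518] [0.01720088 0.1305257 ] -7.507268790461583
[0.04464189 0.04382377 0.04473915] [0.01744006 0.13205682] -7.52322051069549
[0.54030016 0.15509068 0.106     ]
[0.54178317 0.15707656 0.06      ]
[[0.56051949 0.19029374 0.055     ]
 [0.57640174 0.13758479 0.055     ]
 [0.52231327 0.12295251 0.055     ]
 [0.50718505 0.17288803 0.055     ]] [0.54160489 0.15592977 0.055     ]
[0.54428279 0.15621861 0.106     ]
[0.54358079 0.15991665 0.06      ]
jar [ 0.75008842 -0.0294722   0.055     ]
box [ 0.38064699 -0.00087203  0.028     ]
r1 [0.70679812 0.15775593 0.106     ]
r2 [0.6993258  0.10258303 0.106     ]
[[-9.57158026e-01  2.89565319e-01 -6.63301767e-04]
 [ 2.89565995e-01  9.57156974e-01 -1.43578827e-03]
 [ 2.19129422e-04 -1.56634591e-03 -9.99998749e-01]]
```

Emit:
{"api": "drive_tool", "payload": {
  "targets": [0,0,-9.3,0,0,0,1,0,0,0,-42.4,-34,5,1,0,0,0,-42.4,-34,5,1,0,0,0,-42.4,-34,5,1,0,0,0,-42.4,-34,5,1,0,0,0,-42.4,-34,5,1,0,0,0,-42.4,-34,5,1,0,0,0,-42.4,-34,5,1,0,0,0,-42.4,-34,5,1,0,0,0,-42.4,-34,5,1,0,0,0,-42.4,-34,5,1,0,0,0,0,0,0,0.6],
  "grip_force": 30
}}

```text
clock: 1.6
position: [0.5445, 0.1548, 0.1802]
ee_rot: [-0.0, 0.068, 0.998, -0.001]
contact_force: [0.0, 1.2, 0.7]
width: 0.0699
```

```bash
cat >> h.py <<'E'
from scipy.spatial.transform import Rotation as Ro
def st(tgt=None):
    s=get_state();q=s['ee_rot'];M=Ro.from_quat([q[1],q[2],q[3],q[0]]).as_matrix();p=s['position']
    print('t',round(s['clock'],2),'p',p.round(4),'F',s['contact_force'].round(2),'M',s['moment'].round(3),'w',round(s['width'],4))
    print('x',M[:,0].round(4),'y',M[:,1].round(4),'z',M[:,2].round(4))
    if tgt is not None: print('tool shift mm',(M.T@(np.array(tgt)-p)*1e3).round(2))
    return s,M
E
python3 - <<'E'
from h import *
st([.5425,.1565,.068]);save('top','t1.png',None,1.5);save('side','s1.png',None,1.5)
E
```

```text
t 1.6 p [0.5445 0.1548 0.1802] F [0.01 1.23 0.69] M [ 0.021 -0.005  0.013] w 0.0699
x [-9.907e-01  1.357e-01  2.000e-04] y [ 0.1357  0.9907 -0.0011] z [-3.0e-04 -1.1e-03 -1.0e+00]
tool shift mm [  2.24   1.54 112.16]
```

View pics/t1.png

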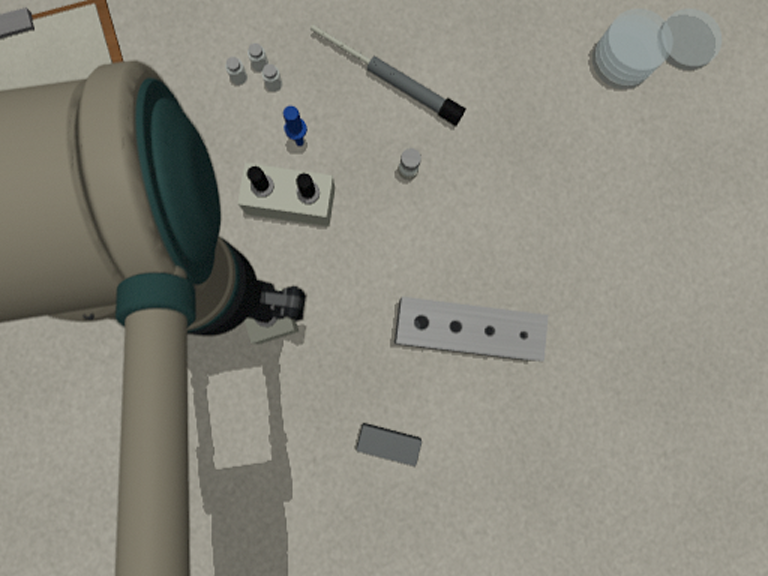

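View pics/s1.png

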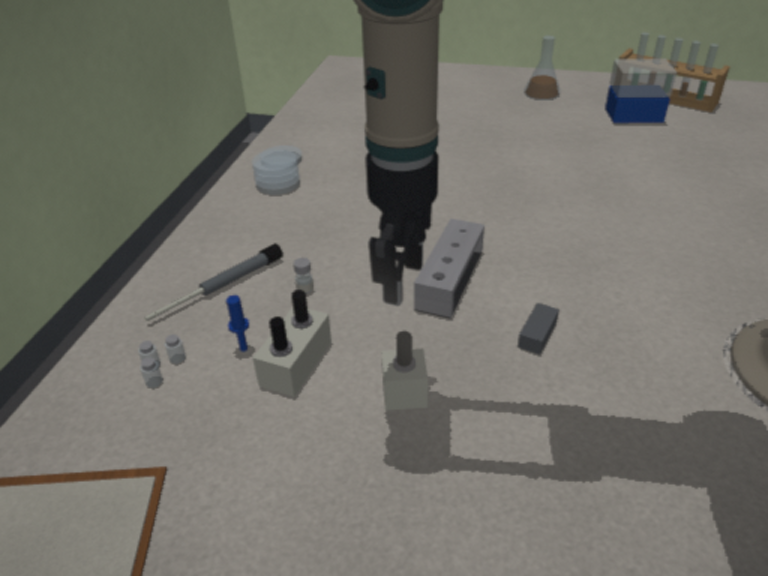

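The arm hides the top view here. The side view shows the open fingers above the holder at (395,290), in line with the handle at (404,345).

Emit:
{"api": "drive_tool", "payload": {
  "targets": [0,0,0,2,1.5,28,0.6,0,0,0,0,0,28,0.6,0,0,0,0,0,28,0.6,0,0,0,0,0,28,0.6,0,0,0,0,0,0,0.6,0,0,0,0,0,0,0,0,0,0,0,0,0,0,0,0,0,0,0,0,0,0,0,0,0,0,0,0,0,0,0,0,0,0,0,0,0,0,0,0,0,0],
  "grip_force": 40
}}

```text
clock: 3.08
position: [0.5411, 0.1591, 0.0708]
ee_rot: [0.001, 0.066, 0.998, -0.0]
contact_force: [-1.5, -3.1, 5.6]
width: 0.019
```

```bash
python3 - <<'E'
from h import *
st();save('side','s2.png',(200,120,360,280),4.5)
E
```

```text
t 3.08 p [0.5411 0.1591 0.0708] F [-1.5  -3.05  5.65] M [-0.483  0.234  0.051] w 0.019
x [-0.9914  0.1311 -0.0019] y [0.1311 0.9914 0.    ] z [ 1.9e-03 -3.0e-04 -1.0e+00]
```

View pics/s2.png

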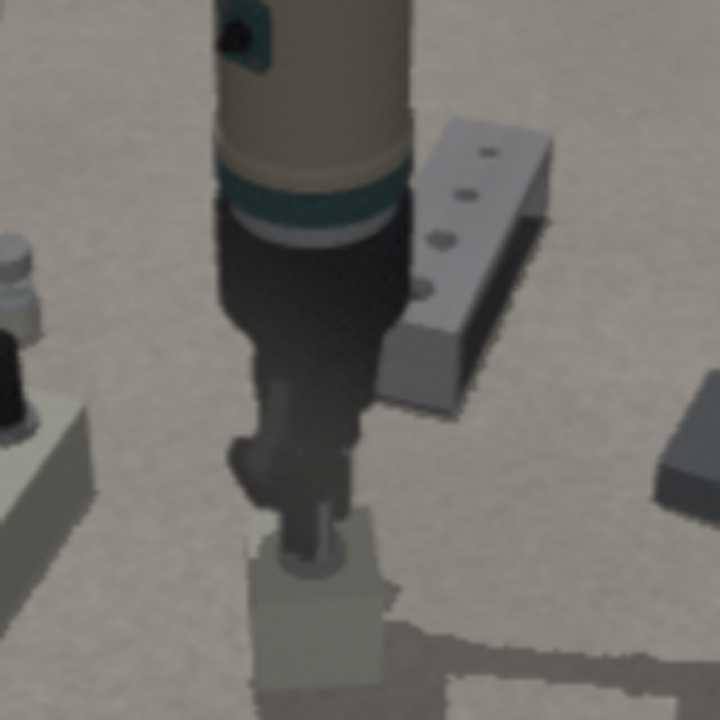

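Width 0.019 means the 20 mm handle is gripped. I'll lift 75 mm, which puts the shank end about 30 mm above the block.

Emit:
{"api": "drive_tool", "payload": {
  "targets": [0,0,0,0,0,-5,0,0,0,0,0,0,-10,0,0,0,0,0,0,-20,0,0,0,0,0,0,-20,0,0,0,0,0,0,-20,0,0,0,0,0,0,0,0,0,0,0,0,0,0,0]
}}

```text
clock: 4.0
position: [0.54, 0.1597, 0.1439]
ee_rot: [-0.0, 0.066, 0.998, 0.0]
contact_force: [-0.3, 0.0, -1.8]
width: 0.0188
```

```bash
python3 - <<'E'
from h import *
st([.5325,-.039,.146]);save('side','s3.png',(200,120,360,280),4.5)
E
```

```text
t 4.0 p [0.54   0.1597 0.1439] F [-0.26  0.04 -1.8 ] M [ 0.018 -0.003  0.029] w 0.0188
x [-0.9914  0.1312  0.001 ] y [1.312e-01 9.914e-01 4.000e-04] z [-9.e-04  5.e-04 -1.e+00]
tool shift mm [ -18.66 -197.98   -2.24]
```

View pics/s3.png

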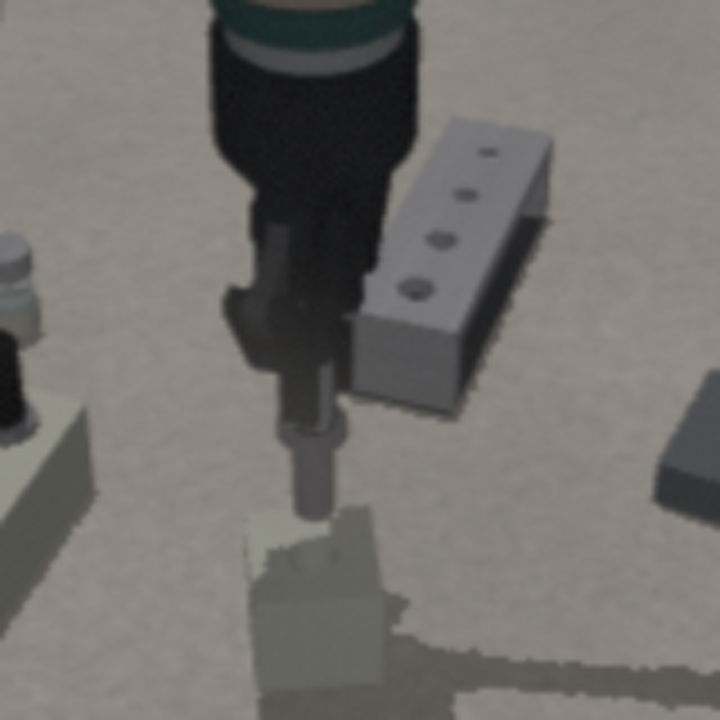

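The plunger hangs straight in the grip with its shank clear of the block, tip at crop (313,518). The shank-to-collar width ratio is about 0.58, which suggests 18 mm, but the gauge will decide. Next, above hole 0.

Emit:
{"api": "drive_tool", "payload": {
  "targets": [0,0,0,-3.7,-39.6,0,0,0,0,0,-3.7,-39.6,0,0,0,0,0,-3.7,-39.6,0,0,0,0,0,-3.7,-39.6,0,0,0,0,0,-3.7,-39.6,0,0,0,0,0,0,0,10,0,0,0,0,0,0,0,0,0,0,0,0,0,0,0]
}}

```text
clock: 5.05
position: [0.5326, -0.0382, 0.1339]
ee_rot: [-0.001, 0.065, 0.998, 0.0]
contact_force: [1.0, 1.2, -1.4]
width: 0.0186
```

```bash
python3 - <<'E'
from h import *
s,M=st([.5325,-.039,.132]);im=save('side','s4.png',(255,130,355,230),7);save('top','t4.png',(230,170,330,245),7)
p=s['position'];print(proj('side',[p[0],p[1],p[2]-.0608]))
E
```

```text
t 5.05 p [ 0.5326 -0.0382  0.1339] F [ 1.04  1.18 -1.4 ] M [0.054 0.033 0.059] w 0.0186
x [-0.9915  0.13    0.0011] y [1.300e-01 9.915e-01 6.000e-04] z [-1.e-03  8.e-04 -1.e+00]
tool shift mm [ 0.01 -0.85  1.85]
[292.82261992 177.56099887]
```

View pics/s4.png

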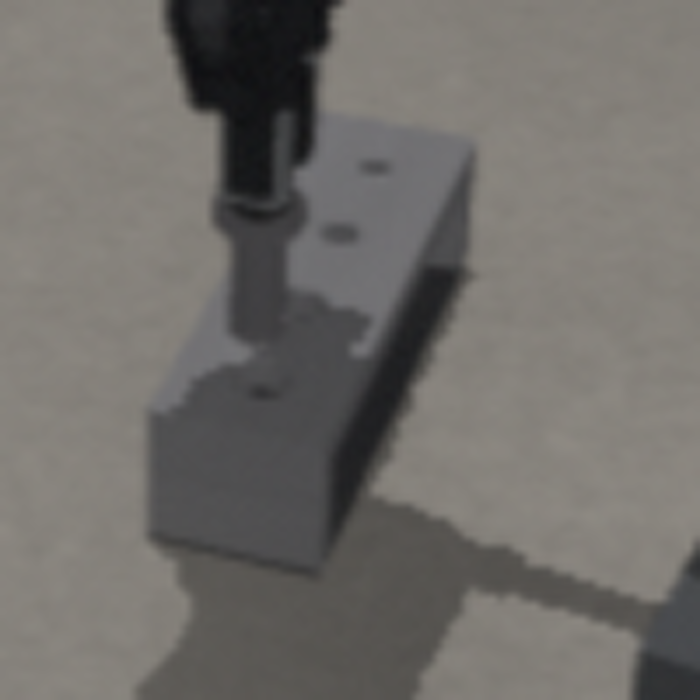

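View pics/t4.png

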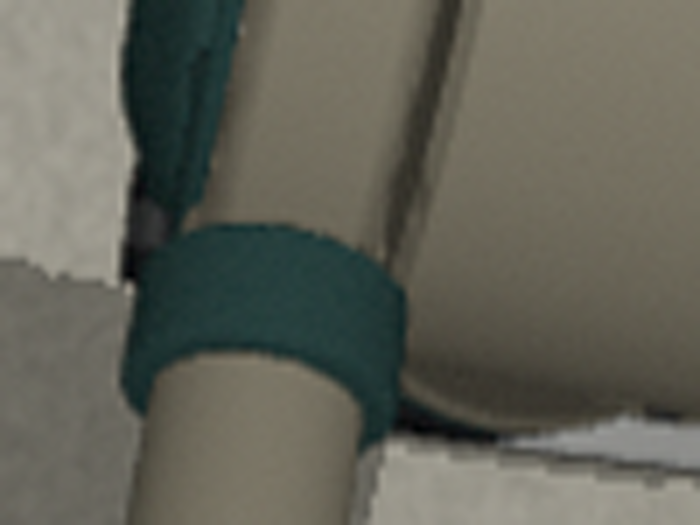

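```bash
python3 - <<'E'
from h import *
s0=cv2.cvtColor(cv2.imread('pics/raw_s0.png'),cv2.COLOR_BGR2GRAY).astype(float)
t0=cv2.cvtColor(cv2.imread('pics/raw_t0.png'),cv2.COLOR_BGR2GRAY).astype(float)
def cen(g,u,v,r,bgp):
    u,v=int(round(u)),int(round(v));w=g[v-r:v+r+1,u-r:u+r+1];bg=np.percentile(w,bgp)
    m=np.clip(bg-w-4,0,None);yy,xx=np.mgrid[v-r:v+r+1,u-r:u+r+1];return (m*xx).sum()/m.sum(),(m*yy).sum()/m.sum()
for n,g,P in(('side',s0,[(292,184),(298,173),(303,163),(308,153.5)]),('top',t0,[(280.6,214.6),(303.4,217.3),(326,220),(348.6,222.9)])):
    c=[cen(g,*p,5 if n=='side' else 7,70) for p in P];W=np.array([atz(n,*p,.055) for p in c]);
    print(n,np.round(c,2).tolist(),W[:,:2].round(4).tolist(),np.linalg.norm(np.diff(W,axis=0),axis=1).round(4))
s4=cv2.cvtColor(cv2.imread('pics/raw_s4.png'),cv2.COLOR_BGR2GRAY).astype(int)
print(s4[158:184,284:300])
E
```

```text
side [[292.16, 183.86], [297.78, 172.95], [303.18, 162.88], [308.14, 153.47]] [[0.5337, -0.0381], [0.5281, -0.0825], [0.5222, -0.1262], [0.5165, -0.1695]] [0.0448 0.0441 0.0437]
top [[280.7, 214.52], [303.36, 217.37], [326.03, 220.19], [348.66, 223.03]] [[0.5313, -0.0398], [0.5254, -0.0832], [0.5196, -0.1267], [0.5137, -0.1702]] [0.0438 0.0439 0.0439]
[[126  99  75  67  64  56  49  43  43  51  65  72  61  64  85 106]
 [125  92  66  54  42  38  48  52  60  64  64  52  52  61  77 104]
 [125  91  66  63  51  37  32  29  34  39  41  46  58  63  74 102]
 [126  93  67  63  62  56  48  41  42  46  56  61  62  63  76 102]
 [126 107  81  65  64  63  62  62  60  62  63  64  63  68  92 108]
 [127 125 106  81  66  65  64  65  65  65  65  66  70  85 106 112]
 [128 128 123 103  75  66  64  65  66  65  67  71  89 106 113 113]
 [129 128 126 112  80  64  64  65  66  64  64  73 102 112 114 113]
 [129 129 127 112  80  63  64  66  65  65  63  74 103 113 113 112]
 [130 130 128 113  80  64  64  64  66  66  64  73 104 113 114 112]
 [130 129 127 109  78  63  63  65  66  65  64  74 104 113 113 112]
 [129 128
[... 296 characters left out ...]
  64  62  65  73  78  76  75]
 [118 114 112  92  68  63  64  64  65  64  63  67  74  75  75  74]
 [115 114 112  93  70  62  63  65  65  64  64  73  75  70  69  71]
 [114 114 113  93  68  63  63  65  65  64  63  66  72  74  73  73]
 [114 115 113  97  75  65  66  65  66  64  64  68  72  74  74  75]
 [114 114 114 112  99  82  72  69  70  68  68  72  73  74  74  75]
 [115 114 114 116 115 108  98  85  83  76  73  75  74  75  74  76]
 [114 115 114 116 116 116 110  90  79  77  74  75  74  74  75  75]
 [114 114 111 110 111 109  93  85  82  81  77  75  76  73  74  75]
 [110 108  92  82  82  83  80  79  80  79  75  74  74  74  74  77]
 [ 91  82  78  75  74  76  78  79  79  77  76  73  72  74  75  75]]
```

```bash
python3 - <<'E'
from h import *
M=np.array([[-.9915,.13],[.13,.9915]])
for z in(.072,.073,.074):
  for u,v in((291.5,176.6),):
    w=atz('side',u,v,z); h=np.array([.5337,-.0381]); print(z,w.round(4), 'tool shift mm',(M@(h-w[:2])*1e3).round(2))
E
```

```text
0.072 [ 0.5364 -0.0425  0.072 ] tool shift mm [3.28 4.05]
0.073 [ 0.5362 -0.0412  0.073 ] tool shift mm [2.89 2.76]
0.074 [ 0.536  -0.0399  0.074 ] tool shift mm [2.5  1.46]
```

Emit:
{"api": "drive_tool", "payload": {
  "targets": [0,0,0,2.8,2,5,0,0,0,0,0,0,8,0,0,0,0,0,0,0,0,0,0,0,0,0,0,0]
}}

```text
clock: 5.65
position: [0.5304, -0.0369, 0.1212]
ee_rot: [-0.0, 0.066, 0.998, 0.0]
contact_force: [0.5, 0.3, -1.7]
width: 0.0187
```

```bash
python3 - <<'E'
from h import *
s,M=st();im=save('side','s5.png',(265,140,325,200),10)
g=cv2.cvtColor(cv2.imread('pics/raw_s5.png'),cv2.COLOR_BGR2GRAY).astype(int)
print(g[166:192,283:300])
E
```

```text
t 5.65 p [ 0.5304 -0.0369  0.1212] F [ 0.49  0.33 -1.67] M [-0.044 -0.002  0.027] w 0.0187
x [-0.9914  0.1311  0.    ] y [0.1311 0.9914 0.    ] z [-0.  0. -1.]
[[129 128 114  82  64  63  60  50  41  37  40  44  52  59  62  66  88]
 [128 130 125  93  68  63  62  62  62  61  61  61  62  63  63  68  92]
 [129 130 128 115  87  71  65  64  64  64  64  64  64  66  71  86 105]
 [130 129 127 122 113  94  72  66  65  65  65  64  65  74  94 107 112]
 [129 129 126 119 113  94  70  63  64  64  65  66  65  79 101 110 110]
 [128 127 122 116 112  93  69  63  65  66  65  64  63  70  88  97  99]
 [128 123 117 115 113  94  71  62  64  65  65  63  63  65  75  79  78]
 [128 120 115 116 112  94  71  62  65  63  65  64  61  64  75  77  75]
 [126 118 114 114 113  92  70  63  64  65  65  63  62  67  74  75  74]
 [122 115 114 114 112  87  66  62  65  66  65  64  64  76  72  68  72]
 [118 114 114 115 112  88  66  62  64  64  65  65  62  68  71  73  73]
 [115 114 114 114 112  86  66  63  65  64  65  63  62  66  72  73  74]
 [115 114 114 114 113  87  65  62  64  65  65  63  61  66  72  74  75]
 [114 114 114 115
[... 206 characters left out ...]
112 109  92  73  64  63  65  64  66  65  62  70  74  75  74]
 [114 110  91  82  78  72  68  67  66  68  68  66  66  70  74  75  75]
 [109  90  80  76  76  73  74  73  71  69  70  72  70  69  73  75  75]
 [ 91  79  77  76  77  74  74  70  60  57  64  69  69  71  74  75  75]
 [ 80  78  77  77  78  76  75  70  59  54  57  62  70  75  76  76  75]
 [ 77  77  78  76  76  76  75  75  74  72  73  73  74  75  76  76  75]
 [ 76  78  77  77  76  75  75  75  75  74  75  76  75  75  76  74  75]
 [ 77  78  77  76  76  75  76  75  76  75  75  76  75  76  77  74  74]
 [ 80  81  80  78  76  77  76  76  75  75  76  76  75  76  77  75  75]
 [ 80  80  80  78  79  78  77  77  76  76  76  75  76  76  75  75  75]]
```

View pics/s5.png

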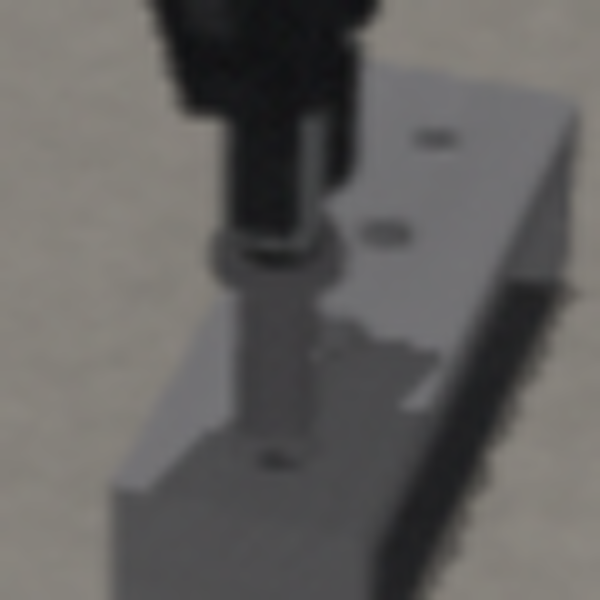

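```bash
python3 - <<'E'
from h import *
M=np.array([[-.9914,.1311],[.1311,.9914]])
for z in(.0595,.0605):
  for v in(181.1,181.4):
    w=atz('side',292.15,v,z); h=np.array([.5337,-.0381]); print(z,v,w.round(4), 'tool shift mm',(M@(h-w[:2])*1e3).round(2))
E
```

```text
0.0595 181.1 [ 0.5346 -0.0425  0.0595] tool shift mm [1.46 4.22]
0.0595 181.4 [ 0.5344 -0.0414  0.0595] tool shift mm [1.12 3.13]
0.0605 181.1 [ 0.5344 -0.0412  0.0605] tool shift mm [1.09 2.95]
0.0605 181.4 [ 0.5342 -0.04    0.0605] tool shift mm [0.74 1.87]
```

Emit:
{"api": "drive_tool", "payload": {
  "targets": [0,0,0,0.9,2.3,0,0,0,0,0,0,0,2,0,0,0,0,0,0,2,0,0,0,0,0,0,2,0,0,0,0,0,0,2,0,0,0,0,0,0,0,0]
}}

```text
clock: 6.45
position: [0.5308, -0.0345, 0.1154]
ee_rot: [0.002, 0.066, 0.998, 0.0]
contact_force: [-1.9, 0.7, 9.9]
width: 0.0185
```

```bash
python3 - <<'E'
from h import *
s,M=st();im=save('side','s6.png',(265,140,325,200),10)
E
```

```text
t 6.45 p [ 0.5308 -0.0345  0.1154] F [-1.92  0.72  9.93] M [ 0.187  0.362 -0.002] w 0.0185
x [-0.9914  0.1311 -0.003 ] y [1.311e-01 9.914e-01 2.000e-04] z [ 3.e-03 -2.e-04 -1.e+00]
```

View pics/s6.png

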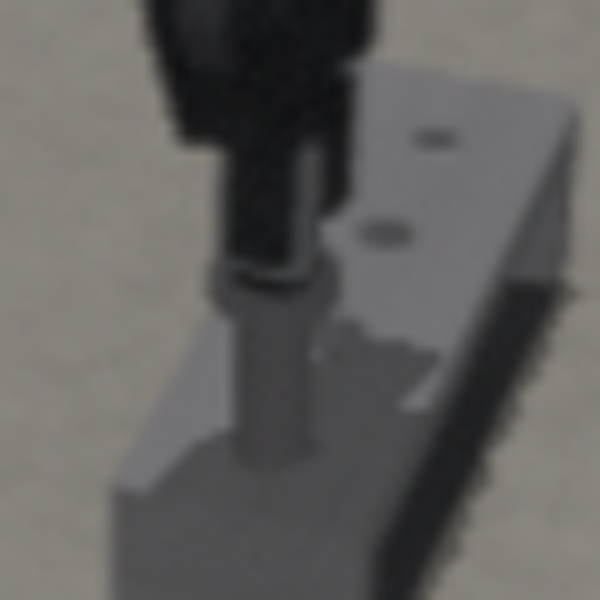

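```bash
python3 - <<'E'
from h import *
g=cv2.cvtColor(cv2.imread('pics/raw_s6.png'),cv2.COLOR_BGR2GRAY).astype(int)
print(g[170:190,284:300])
for d in([.001,0,0],[0,.001,0]):print(proj('side',np.array([.5337,-.0381,.055])+d)-proj('side',[.5337,-.0381,.055]))
E
```

```text
[[129 122  90  66  64  62  62  62  61  60  61  63  63  64  81 103]
 [127 122 106  84  68  65  63  65  65  65  64  64  65  71  90  98]
 [123 117 114 108  81  64  64  65  65  65  64  63  69  74  79  78]
 [121 115 113 111  83  62  62  65  65  65  64  62  73  77  77  75]
 [119 114 115 112  83  63  64  64  65  65  64  63  77  77  76  74]
 [115 114 115 112  83  63  63  65  65  65  63  64  85  78  70  73]
 [114 115 115 112  82  63  62  64  65  65  63  63  72  75  73  73]
 [114 115 115 112  82  63  64  64  65  65  64  62  69  74  74  74]
 [114 115 114 112  82  63  63  65  65  66  63  63  70  73  74  75]
 [114 115 114 113  83  63  64  65  66  63  64  63  69  74  74  75]
 [115 115 114 113  83  64  64  65  65  65  63  62  70  73  74  75]
 [115 115 116 113  84  64  64  66  66  65  64  62  70  74  75  75]
 [115 115 112 109  81  64  64  65  65  65  64  63  71  74  75  75]
 [111 108  93  81  66  62  65  65  65  65  62  63  70  75  75  75]
 [ 91  82  77  76  65  62  64  65  65  65  64  61  66  72  76  75]
 [ 79  78  78  77  68  63  64  65  66  65  64  64  69  73  76  75]
 [ 77  77  77  76  72  68  66  68  67  67  70  73  75  76  76  76]
 [ 77  77  78  77  76  75  72  71  72  74  75  75  75  76  76  75]
 [ 77  78  77  76  77  76  76  74  74  75  76  76  76  75  75  74]
 [ 78  77  78  77  76  76  76  73  75  74  75  75  76  76  74  75]]
[-0.43108349 -0.0544253 ]
[-0.07686544  0.26051497]
```

Contact at TCP z 0.1154, so the tip stands on the plate, about 1.7 mm too far to +y by the picture. I'll ease off and slide lightly towards -y.

Emit:
{"api": "drive_tool", "payload": {
  "targets": [0,0,0,0,0,-2.5,0,0,0,0,0.2,-0.8,0,0,0,0,0,0,0,1.5,0,0,0,0,0,-0.4,0,0,0,0,0,0,-0.4,0,0,0,0,0,0,-0.4,0,0,0,0,0,0,0,0,0]
}}

```text
clock: 7.38
position: [0.5297, -0.0358, 0.1153]
ee_rot: [0.001, 0.066, 0.998, 0.001]
contact_force: [-1.1, 2.5, 7.8]
width: 0.0191
```

```bash
python3 - <<'E'
from h import *
s,M=st()
E
```

```text
t 7.38 p [ 0.5297 -0.0358  0.1153] F [-1.12  2.48  7.8 ] M [ 0.523  0.307 -0.051] w 0.0191
x [-0.9913  0.1318 -0.001 ] y [0.1318 0.9913 0.0017] z [ 0.0012  0.0015 -1.    ]
```

Emit:
{"api": "drive_tool", "payload": {
  "targets": [0,0,0,0,0,-0.5,0,0,0,0,0,-0.4,0,0,0,0,0,0,-0.4,0,0,0,0,0,0,-0.4,0,0,0,0,0,0,0,0,0]
}}

```text
clock: 8.0
position: [0.5296, -0.0365, 0.1153]
ee_rot: [0.0, 0.066, 0.998, 0.001]
contact_force: [-0.3, 3.0, 5.6]
width: 0.0189
```

```bash
python3 - <<'E'
from h import *
s,M=st();save('side','s7.png',(265,140,325,200),10)
g=cv2.cvtColor(cv2.imread('pics/raw_s7.png'),cv2.COLOR_BGR2GRAY).astype(int)
print(g[175:190,284:300])
E
```

```text
t 8.0 p [ 0.5296 -0.0365  0.1153] F [-0.27  3.02  5.55] M [0.866 0.146 0.054] w 0.0189
x [-9.913e-01  1.319e-01 -8.000e-04] y [0.1319 0.9913 0.0026] z [ 0.0011  0.0025 -1.    ]
[[115 114 114 114 102  76  63  64  65  64  65  64  65  67  69  71]
 [115 114 115 114 102  76  64  64  65  65  64  63  63  70  73  74]
 [113 115 116 114 101  75  64  64  66  66  65  63  64  70  75  75]
 [114 114 116 112  94  70  62  64  63  66  65  64  65  70  74  75]
 [114 115 116 114  94  70  62  64  66  66  66  63  64  71  75  75]
 [115 115 115 114  94  71  63  63  66  66  65  62  64  72  75  75]
 [115 115 116 111  92  68  63  65  65  65  64  63  64  71  75  75]
 [114 111 109  91  72  63  62  64  66  65  65  63  64  71  74  75]
 [108  92  82  76  67  61  64  65  67  66  64  63  66  72  74  76]
 [ 92  79  77  77  67  62  62  65  66  65  64  63  64  71  76  75]
 [ 80  77  77  77  72  65  64  65  65  65  65  65  71  74  76  76]
 [ 77  77  77  78  75  71  67  68  69  67  70  75  74  75  75  76]
 [ 77  77  77  77  76  75  75  74  74  73  75  75  75  76  75  75]
 [ 77  78  77  76  77  75  75  75  75  76  74  75  75  75  76  74]
 [ 78  77  77  76  76  74  75  75  76  76  75  76  76  75  76  75]]
```

Emit:
{"api": "drive_tool", "payload": {
  "targets": [0,0,0,0,0,-2,0,0,0,0,-0.6,-0.2,0,0,0,0,0,0,0,1.5,0,0,0,0,-0.3,-0.2,0,0,0,0,0,-0.3,-0.2,0,0,0,0,0,0,-0.3,0,0,0,0,0,0,0,0,0]
}}

```text
clock: 8.93
position: [0.5302, -0.0387, 0.1153]
ee_rot: [-0.0, 0.066, 0.998, 0.0]
contact_force: [0.1, -0.4, -2.1]
width: 0.0192
```

```bash
python3 - <<'E'
from h import *
s,M=st()
E
```

```text
t 8.93 p [ 0.5302 -0.0387  0.1153] F [ 0.06 -0.37 -2.06] M [ 0.015 -0.032  0.006] w 0.0192
x [-9.914e-01  1.311e-01  1.000e-04] y [1.311e-01 9.914e-01 1.000e-04] z [-0.e+00  1.e-04 -1.e+00]
```

Emit:
{"api": "drive_tool", "payload": {
  "targets": [0,0,0,0,0,0.7,0,0,0,0,0,0,0.7,0,0,0,0,0,0,0.6,0,0,0,0,0,0,0,0]
}}

```text
clock: 9.43
position: [0.5302, -0.0386, 0.1132]
ee_rot: [-0.0, 0.066, 0.998, 0.0]
contact_force: [-0.2, -1.3, -1.9]
width: 0.0188
```

```bash
python3 - <<'E'
from h import *
s,M=st();save('side','s8.png',(265,140,325,200),10)
g=cv2.cvtColor(cv2.imread('pics/raw_s8.png'),cv2.COLOR_BGR2GRAY).astype(int)
print(g[177:190,284:300])
E
```

```text
t 9.43 p [ 0.5302 -0.0386  0.1132] F [-0.19 -1.31 -1.91] M [0.004 0.017 0.013] w 0.0188
x [-9.914e-01  1.311e-01  1.000e-04] y [1.311e-01 9.914e-01 1.000e-04] z [-1.e-04  2.e-04 -1.e+00]
[[115 115 115 113  93  70  63  64  65  64  64  62  63  69  74  75]
 [114 114 115 114  94  70  63  65  66  65  65  61  63  70  74  74]
 [114 114 114 114  95  70  63  64  66  66  64  62  65  71  75  76]
 [115 114 114 114  95  71  65  65  64  66  64  62  66  72  75  75]
 [114 114 112 109  91  69  64  65  65  66  63  63  66  72  75  75]
 [111 108  92  81  71  64  62  64  65  65  63  62  67  73  76  76]
 [ 92  82  78  76  67  62  63  65  66  65  64  63  67  73  74  76]
 [ 79  77  77  76  68  62  63  65  66  65  64  63  64  72  75  76]
 [ 77  77  77  77  71  67  64  66  67  67  66  65  69  74  75  76]
 [ 76  76  77  77  75  75  73  71  69  71  71  73  75  75  76  75]
 [ 77  77  77  76  77  75  76  74  75  75  74  75  76  76  76  75]
 [ 78  78  77  76  77  76  75  75  75  75  76  76  76  76  76  74]
 [ 78  78  77  76  76  76  75  75  75  76  75  75  75  76  74  74]]
```

View pics/s8.png

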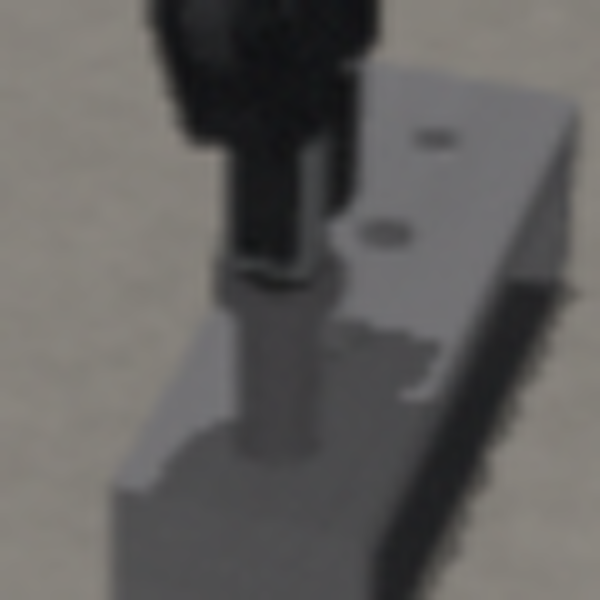

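At TCP z 0.1132 there is no reaction and the end is below the plate's face, so it is in the hole. I'll go right through, 22 mm, slowly.

Emit:
{"api": "drive_tool", "payload": {
  "targets": [0,0,0,0,0,3,0,0,0,0,0,0,4,0,0,0,0,0,0,5,0,0,0,0,0,0,5,0,0,0,0,0,0,5,0,0,0,0,0,0,0,0]
}}

```text
clock: 10.22
position: [0.5301, -0.0388, 0.0908]
ee_rot: [-0.0, 0.066, 0.998, -0.0]
contact_force: [-0.3, -0.5, -1.8]
width: 0.0191
```

```bash
python3 - <<'E'
from h import *
s,M=st();save('side','s9.png',(265,140,325,200),10)
E
```

```text
t 10.22 p [ 0.5301 -0.0388  0.0908] F [-0.31 -0.46 -1.76] M [-0.06  -0.025  0.028] w 0.0191
x [-9.914e-01  1.311e-01  7.000e-04] y [ 1.311e-01  9.914e-01 -1.000e-04] z [-7.e-04  0.e+00 -1.e+00]
```

View pics/s9.png

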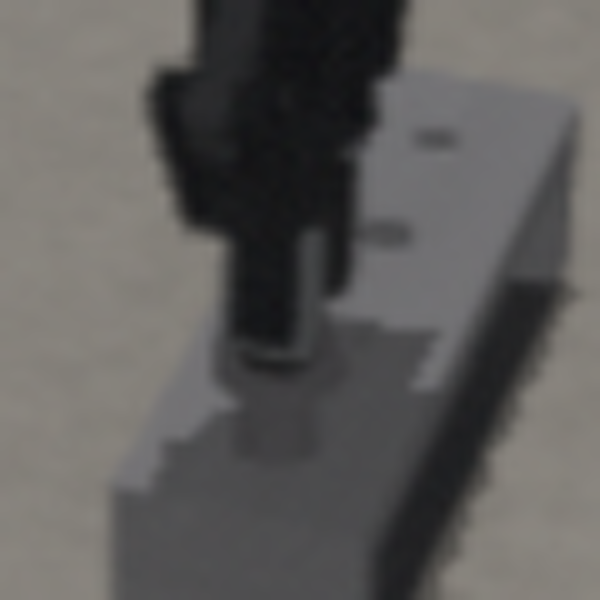

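It went right through hole 0 with no reaction (tip about 25 mm below the plate's face). Now I'll withdraw, shift 44 mm to hole 1 and push lightly.

Emit:
{"api": "drive_tool", "payload": {
  "targets": [0,0,0,0,0,-8,0,0,0,0,0,0,-8,0,0,0,0,0,0,-8,0,0,0,0,0,0,-8,0,0,0,0,0,-22,0,0,0,0,0,0,-22,0,0,0,0,0,0,0,0,0,0,0,0,0,0,4,0,0,0,0,0,0,3,0,0,0,0,0,0,1,0,0,0,0,0,0,0.8,0,0,0,0,0,0,0,0]
}}

```text
clock: 11.78
position: [0.5246, -0.0817, 0.1154]
ee_rot: [0.0, 0.066, 0.998, 0.0]
contact_force: [-1.7, 0.6, 5.9]
width: 0.0187
```

```bash
python3 - <<'E'
from h import *
s,M=st();save('side','s10.png',(265,130,325,190),10)
E
```

```text
t 11.78 p [ 0.5246 -0.0817  0.1154] F [-1.75  0.62  5.89] M [0.25  0.298 0.01 ] w 0.0187
x [-9.914e-01  1.308e-01 -4.000e-04] y [1.308e-01 9.914e-01 7.000e-04] z [ 5.e-04  6.e-04 -1.e+00]
```

View pics/s10.png

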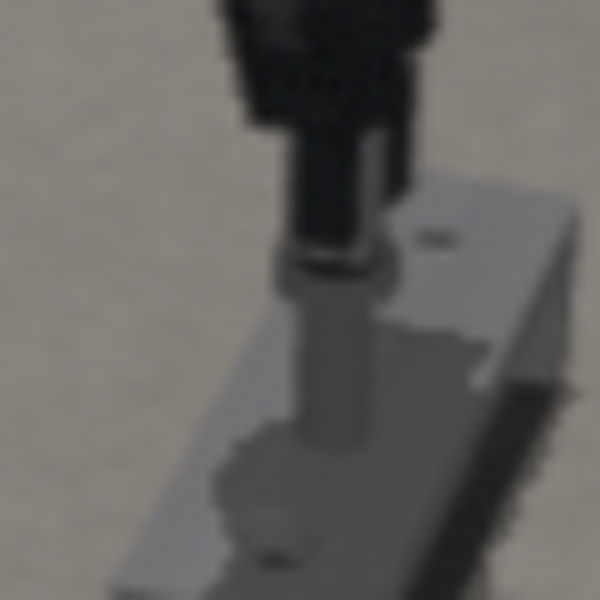

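Refused at TCP z 0.1154 with about 7.7 N, 0.6 mm from the hole's predicted centre. I'll hold with a small nudge to confirm that it isn't just misaligned.

Emit:
{"api": "drive_tool", "payload": {
  "targets": [0,0,0,0,0,0,0,0,0,0,0,-0.6,0,0,0,0,0,0,0,0,0,0,0,0,0,-0.6,0,0,0,0,0,0,0,0,0]
}}

```text
clock: 12.45
position: [0.5245, -0.0821, 0.1153]
ee_rot: [0.0, 0.066, 0.998, 0.001]
contact_force: [-0.5, 3.0, 5.8]
width: 0.0191
```

```bash
python3 - <<'E'
from h import *
s,M=st()
E
```

```text
t 12.45 p [ 0.5245 -0.0821  0.1153] F [-0.47  2.98  5.77] M [0.698 0.227 0.028] w 0.0191
x [-9.913e-01  1.314e-01 -5.000e-04] y [0.1314 0.9913 0.0023] z [ 8.0e-04  2.2e-03 -1.0e+00]
```

Emit:
{"api": "drive_tool", "payload": {
  "targets": [0,0,0,0,0,-4.8,0,0,0,0,0,0,-4,0,0,0,0,0,22.6,0,0,0,0,0,0,22.6,0,0,0,0,0,0,0,0,0,0,0,0,0,0,0,0]
}}

```text
clock: 13.2
position: [0.5303, -0.0392, 0.1233]
ee_rot: [0.0, 0.065, 0.998, -0.0]
contact_force: [0.0, 0.3, -1.5]
width: 0.0187
```

```bash
python3 - <<'E'
from h import *
s,M=st([.5302,-.0387,.1154])
E
```

```text
t 13.2 p [ 0.5303 -0.0392  0.1233] F [ 0.04  0.25 -1.49] M [ 0.     0.009 -0.009] w 0.0187
x [-9.914e-01  1.307e-01 -1.000e-04] y [ 1.307e-01  9.914e-01 -7.000e-04] z [-0.e+00 -7.e-04 -1.e+00]
tool shift mm [0.15 0.47 7.87]
```

Emit:
{"api": "drive_tool", "payload": {
  "targets": [0,0,0,0.1,0.3,4,0,0,0,0,0,0,3,0,0,0,0,0,0,1,0,0,0,0,0,0,1,0,0,0,0,0,0,1,0,0,0,0,0,0,0,0]
}}

```text
clock: 13.95
position: [0.5302, -0.0384, 0.1133]
ee_rot: [-0.0, 0.066, 0.998, 0.0]
contact_force: [-0.3, -0.7, -2.8]
width: 0.0186
```

```bash
python3 - <<'E'
from h import *
s,M=st([.5302,-.0387,.0705])
E
```

```text
t 13.95 p [ 0.5302 -0.0384  0.1133] F [-0.26 -0.68 -2.78] M [-0.038  0.011 -0.05 ] w 0.0186
x [-0.9914  0.1311  0.    ] y [1.311e-01 9.914e-01 1.000e-04] z [-0.e+00  1.e-04 -1.e+00]
tool shift mm [-0.07 -0.33 42.76]
```

It is back in hole 0. Now down to just short of home.

Emit:
{"api": "drive_tool", "payload": {
  "targets": [0,0,0,0,0,6,0,0,0,0,0,0,8,0,0,0,0,0,0,8,0,0,0,0,0,0,8,0,0,0,0,0,0,6,0,0,0,0,0,0,4,0,0,0,0,0,0,1,0,0,0,0,0,0,1,0,0,0,0,0,0,0.6,0,0,0,0,0,0,0,0]
}}

```text
clock: 15.2
position: [0.5302, -0.0387, 0.0708]
ee_rot: [0.0, 0.066, 0.998, -0.0]
contact_force: [-0.6, -4.6, 1.2]
width: 0.0191
```

```bash
python3 - <<'E'
from h import *
s,M=st();save('side','s11.png',(265,130,325,190),10)
E
```

```text
t 15.2 p [ 0.5302 -0.0387  0.0708] F [-0.62 -4.6   1.18] M [-0.861  0.111 -0.08 ] w 0.0191
x [-9.914e-01  1.309e-01 -4.000e-04] y [ 1.309e-01  9.914e-01 -5.000e-04] z [ 3.e-04 -5.e-04 -1.e+00]
```

View pics/s11.png

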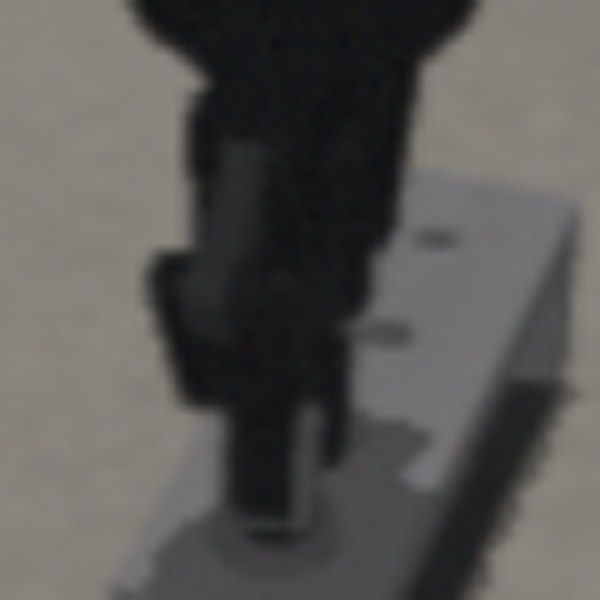

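The collar is on the plate: TCP z 0.0708, the same as in the holder, with about 3 N up. Release and lift away.

Emit:
{"api": "drive_tool", "payload": {
  "targets": [0,0,0,0,0,0,0.3,0,0,0,0,0,0,0.5,0,0,0,0,0,0,0.5,0,0,0,0,0,0,0.5,0,0,0,0,0,-10,0.5,0,0,0,0,0,-20,0.5,0,0,0,0,0,-30,0.5,0,0,0,0,0,-40,0.5,0,0,0,0,40,-40,0.5,0,0,0,0,50,0,0.5,0,0,0,0,50,0,0.5,0,0,0,0,50,0,0.5]
}}

```text
clock: 16.75
position: [0.5553, 0.1515, 0.2118]
ee_rot: [0.001, 0.066, 0.998, 0.0]
contact_force: [1.2, -1.1, 0.5]
width: 0.0427
```

```bash
python3 - <<'E'
from h import *
s,M=st();save('side','s12.png',None,1.5);save('top','t12.png',None,1.5)
g=cv2.imread('pics/raw_s12.png')[:,:,::-1];sub(g,'s12c.png',(265,130,325,200),8)
E
```

```text
t 16.75 p [0.5553 0.1515 0.2118] F [ 1.2  -1.1   0.47] M [-0.041 -0.003 -0.03 ] w 0.0427
x [-0.9913  0.1313 -0.0016] y [1.313e-01 9.913e-01 5.000e-04] z [ 1.7e-03  3.0e-04 -1.0e+00]
```

View pics/s12.png

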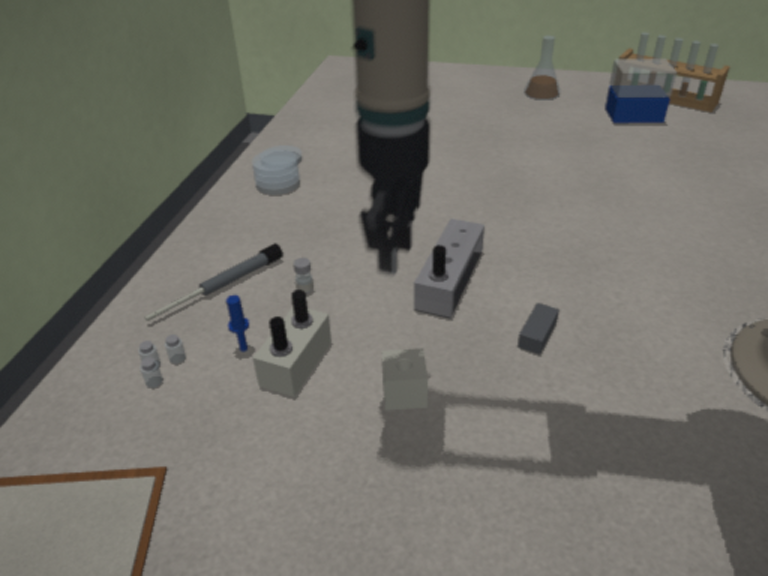

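View pics/s12c.png

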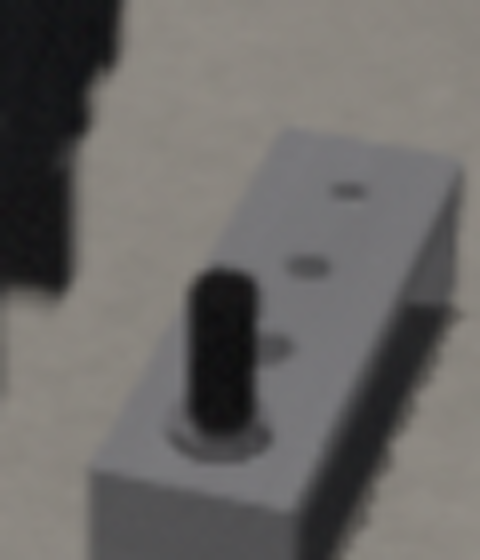

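View pics/t12.png

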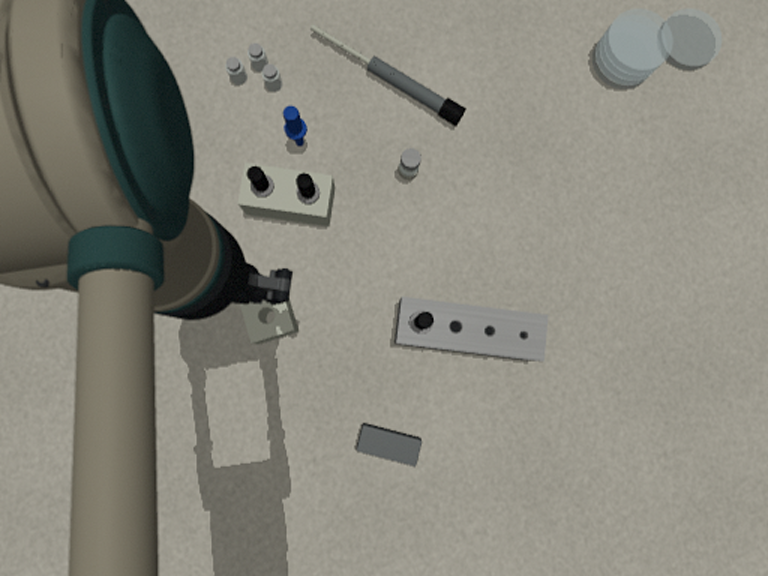

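Both views show the plunger upright in hole 0, collar flat on the plate (side crop (218,430), top (283,214)). The rack, jar and box are where they were, and the gripper is well clear. Handing in.

```bash
python3 -c "
from rig import sign_off
print(sign_off())"
```

```text
the job is handed in; nothing more can be done
None
```

The plunger from the single holder is the 18 mm one. It hangs released in hole 0 (19 mm), collar flat on the plate, and the job is handed in at about 17 s of the 72 s. `sign_off` reports no verdict.

- **Sizing:** The shank measured about 18 mm in the side view. It went right through hole 0 with no reaction, its end about 25 mm below the plate's face. The 16 mm hole (hole 1) then refused it at about 8 N, and again after a small sideways nudge. The arm was within about 0.6 mm of where I expected hole 1's centre.
- **Finding hole 0:** My first lowering missed the hole by roughly 4 mm and stood on the plate. I eased off and slid lightly until it dropped in. The highest plate force I read was about 12 N, against the 30 N limit. The cameras disagreed by about 2–3 mm, so I set the final alignment by contact.
- **Last checks:** At release the tool height was 0.0708 m, the same as when the plunger was in the holder, so the collar was down. After I lifted away, both views showed the plunger upright and the gripper clear. The rack plungers, jar and slide box looked unmoved. I judged these last points by eye from the pictures and did not measure them.

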